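# Clamp a tin in the crank clamp

## Task

Stand the small round tin upright on the bed of the crank clamp, between the sliding jaw and the vee stop, and let go of it. Then take the crank by its free-spinning grip and wind it clockwise (seen from above) in one go, without letting go of the grip on the way, until the tin is held firmly against the spring-backed vee stop; stop as soon as you feel it clamped firmly, so that the tin is not crushed. Leave it clamped, and do not disturb the screwdriver, the bearing or the spanner.

Things in the scene. Friction and masses are not known exactly. Their poses are not given: they have to be found in the camera images.
- tin: small round tin with a flat lid, 49 mm across, 54 mm high, about 0.1 to 0.3 kg, standing loose on the bench; origin at the centre of its underside, z up. Clamped with more than 75 N it is crushed.
- clamp: grey and steel bench clamp, bolted down: a flat bed 66 mm wide (x), 316 mm long (y), its top 28 mm above the bench, no side walls. Origin on the bench under the bed; y runs along the bed from the gearbox (66 x 70 mm, 78 mm high, crank on top, at -y) to the vee stop (at +y); z up.
- bed_spot (a point): point on the bed's top, on its middle line between jaw and vee stop, 15 mm to +y of the clamp's origin, axes as the clamp's: a good spot for the centre of the tin. The vee stop (64 mm high, shallow 120 degree vee 60 mm wide facing the jaw, on springs of 12 N per mm) was bolted on by hand: the seated tin's centre lies 45 to 67 mm to +y of the clamp's origin; just where is not measured.
- jaw: sliding jaw, 58 mm wide, top 66 mm above the bench; origin at the bed's surface in the middle of its flat face, which looks to the clamp's +y. Geared to the crank: 6 mm to +y (closing) per radian of clockwise crank turn (38 mm a turn), some 1.5 to 2.5 turns in all. It pushes the tin along the bed ahead of it, and the vee centres the tin.
- crank (a joint): crank angle in rad, growing clockwise from above (closing); starts at 1.5 to 4; at 0 the jaw face is 60 mm to -y of the clamp's origin. It stays where it is left: steady drag 6 to 7 N at the grip while turning (less on standing). Once the tin meets the vee, the tangential force at the grip rises 8 to 9 N per radian. A rise of 4 to 5 N is firm; under 2.5 N too loose, 9 N (75 N on the tin) crushes it.
- grip_mid (a point): middle of the crank's upright grip, a black round handle 22 mm across and 55 mm high, top 154 mm above the bench, its middle 126 mm above the bench; the grip spins freely on its pin, so a hand can keep its direction all the way round. The crank arm below it ends at 98 mm above the bench.
- crank_axis (a point): point on the crank's vertical axis, 125 mm above the bench, 120 mm to -y of the clamp's origin; the grip goes round it on a circle of 50 mm radius.
- screwdriver_0: red-handled screwdriver lying on the bench, 220 mm long; origin at its middle; to be left alone.
- bearing: ball bearing lying flat, 62 mm across, 16 mm high; origin under its centre; to be left alone.
- spanner_0: spanner lying on the bench, 191 mm long, 8 mm high; origin at its middle; to be left alone.
Not all that is in view belongs to the job. Leave any orange look-alike of the tin alone.

How it is judged:
By the outcome, as a careful person would: the job done as asked, in the order asked, and still so for the second after the job is handed in, with the robot touching nothing.
It also fails if it takes over 72 s, if anything falls off the work surface, if the arm or the gripper's body presses on something with over 40 N, if the wrist force passes 120 N, or if a joint passes its speed limit or range.

## Robot

A 6-joint arm with a two-finger parallel gripper is mounted at the origin on a cart in front of the work surface, level with it; the furniture and walls round the work are solid. World frame = base frame: x ahead of the robot, y to its left, z up, the work surface at z = 0. Lengths are in mm, angles in degrees, forces in N, time in s.
With the tool pointing down it reaches from about 300 to 850 mm from the base axis. Payload 4.2 kg.
Tool frame: the origin (TCP) lies at the very end of the fingers, on their centre line; the grasp point (between the pads) lies 19 mm behind it (env.grasp_offset is the distance from the TCP to the grasp point, in mm); z points along the fingers, y is the line along which they close (so a half turn about z gives the same grasp; the last joint's range is limited). The gripper opens to 91 mm and grips with 3 to 60 N. Pads are 32 mm wide; open, the fingers measure 118 mm over their backs; the gripper's body (76 mm by 178 mm) begins 60 mm behind the grasp point.
Start: joints at [-1.146, 18.312, 89.639, -0, 72.044, -1.146], TCP at [575.016, 0, 213.976] pointing down, gripper open.
Joint ranges: [-177.97, 177.97], [-48.28, 115.42], [12.27, 149.76], [-77.06, 257.06], [2.81, 150.46], [-146.56, 146.56]. Speed limits (degrees/s): [147.25, 147.25, 180, 180, 180, 180].

## Interface

Orientations are given as [roll, pitch, yaw] about the fixed x, y, z axes, in that order (R = Rz(yaw) Ry(pitch) Rx(roll)).
In Python, from workcell import env, eyes gives the robot as it stands.
- The arm moves only by the tool send_rows, never from a script. Its arguments are lists of equal length, an entry for each row: "grip": the opening, from -1 (shut) to 1 (fully open), so that 0 is half open; "xyz": the shift along the world's x, y, z in m, a list of three; "yaw": the turn about the world's z in degrees. A call has 1 to 8 rows; each row is the pose to reach, as a shift and turn from the pose commanded when the call began; what a row does not reach only later rows make up. A row lasts 1/12 s, in which the tool goes at most 41.7 mm and 7.16 degrees, less where a joint would pass 70% of its speed; a pose out of reach is approached as far as the arm can. A call with a gripper value outside its range is refused whole. The fingers move at their own pace and stop on an object; "grip_force" is the grip in N (left out, the last holds). Time passes only in rows, so rows that repeat a pose let the fingers close. It gives the time, the measured TCP pose, the force, the opening and the grip force at its end, in the units of the state.
- env.state(): the state, without advancing time (a new reading comes with each control period).
- eyes.grab_frame(name): name is "scene" or "side" or "wrist"; returns a dict with "frame" (400x640x3 uint8, red, green, blue), "fx", "fy", "cx", "cy" (pixels), "D" ([k1, k2, p1, p2, k3] as OpenCV has them; the pictures are not rectified), "pose" (4x4, takes a point from camera to world coordinates). Camera axes: x right, y down, z forward; pixel columns grow to the right and rows downward; lengths in mm; the calibration is good to about 2 mm. A picture is of the moment at which its call begins. There is no depth.
- env.job_done(): hands the job in; it is judged then, once.
The state is a dict: "time_s": time; "qpos": joint angles; "qvel": joint speeds; "effort": joint torques, N m; "ee_pos": TCP position; "ee_rot": TCP orientation; "force": force on the tool from outside, world axes, zero at the start; "torque": the same for the moment, N m; "gripper_width": finger opening in mm; "gripper_force": force on a finger pad.
Only numpy, scipy, OpenCV 4.12 (cv2) and the standard library are available. Lean on these libraries where they do the work, as an engineer would, in place of code of your own. Each camera call takes 0.05 s, during which the arm holds its last target. There are 200 camera calls.

## Working session

There is one attempt and no reset: what is moved stays moved. The work goes in short steps, Python scripts to look and compute and a tool call to move; the robot and the scene stay as the last step left them, time stands still between calls to the robot, and variables do not carry over. Pictures are saved under pics/ and viewed, at most 10 in all, crops included, and the job is handed in when it is done.

Besides the shell and the picture viewer there is one more tool, called after ">>>" by a JSON object that holds its "method" and its "body", one argument or row to a line. send_rows: Moves the arm, as the interface text tells. Its arguments: {"type":"object","properties":{"grip":{"type":"array"},"xyz":{"type":"array"},"yaw":{"type":"array"},"grip_force":{"type":"number"}},"required":["grip","xyz","yaw"]}

```bash
mkdir -p pics; ls; python3 - <<'E'
from workcell import env, eyes
import cv2,pickle
d={}
for n in ("scene","side"):
    d[n]=eyes.grab_frame(n); cv2.imwrite(f"pics/{n}0.png",d[n]["frame"][:,:,::-1])
    print(n,d[n]["fx"],d[n]["D"],d[n]["pose"].round(2).tolist())
pickle.dump(d,open("f0.pkl","wb"))
s=env.state();print(s)
E
```

```text
pics
scene 511.68089153929014 [-0.08360058  0.          0.          0.          0.        ] [[-0.85, -0.32, 0.42, -126.56], [-0.53, 0.54, -0.65, 966.07], [-0.02, -0.78, -0.63, 1047.37], [0.0, 0.0, 0.0, 1.0]]
side 396.58746605158166 [-0.10050955  0.          0.          0.          0.        ] [[-0.81, -0.3, 0.5, -83.47], [-0.58, 0.45, -0.68, 800.85], [-0.02, -0.84, -0.54, 782.18], [0.0, 0.0, 0.0, 1.0]]
{'time_s': 0.1, 'qpos': array([-1.14507753e+00,  1.83482807e+01,  8.96982924e+01,  1.94240976e-03,
        7.20426861e+01, -1.14623047e+00]), 'qvel': array([-0.03295402, -0.0074926 , -0.12515424, -0.08160732, -0.0048689 ,
        0.01084505]), 'effort': array([ 5.01049108e-04, -4.13330913e+01, -2.32510239e+01,  7.29743019e-02,
        4.21804120e-02, -4.88014211e-05]), 'ee_pos': array([5.74565517e+02, 2.86890131e-02, 2.13208922e+02]), 'ee_rot': array([-1.79910796e+02, -3.63203614e-03,  9.00005498e+01]), 'force': array([-0.50022023, -0.3213503 , -0.0870704 ]), 'torque': array([-0.03947099,  0.05912478, -0.04225735]), 'gripper_force': 0.0, 'gripper_width': 91.37114641359115}
```

View pics/scene0.png

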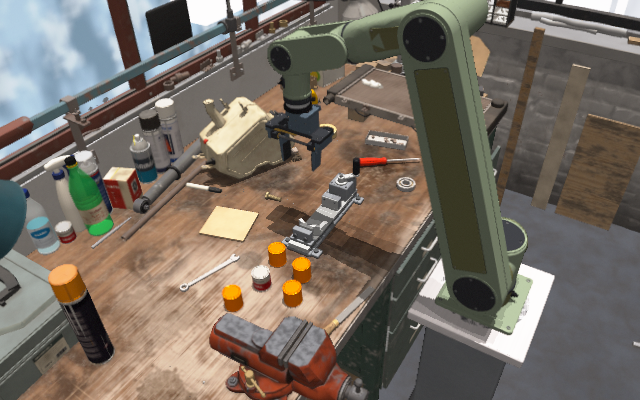

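View pics/side0.png

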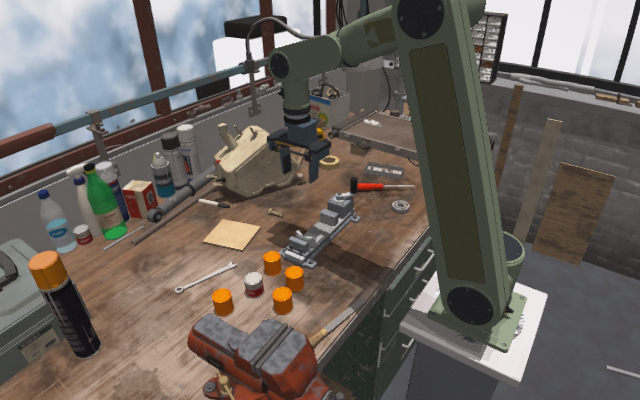

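Both views show the red/white tin at scene (261,278) among four orange look-alikes, the clamp from vee (303,245) to gearbox (345,185), and the black grip at (356,166). I'll enlarge it to get exact pixels.

```bash
cat > h.py <<'E'
import numpy as np, cv2
def ray(f,px):
    K=np.array([[f["fx"],0,f["cx"]],[0,f["fy"],f["cy"]],[0,0,1.]])
    u=cv2.undistortPoints(np.array(px,float).reshape(-1,1,2),K,np.array(f["D"]))[:,0]
    P=f["pose"]; return P[:3,3],np.c_[u,np.ones(len(u))]@P[:3,:3].T
def plane(f,px,z):
    o,d=ray(f,px); return o+d*((z-o[2])/d[:,2])[:,None]
def proj(f,X):
    K=np.array([[f["fx"],0,f["cx"]],[0,f["fy"],f["cy"]],[0,0,1.]])
    T=np.linalg.inv(f["pose"]); return cv2.projectPoints(np.array(X,float).reshape(-1,1,3),cv2.Rodrigues(T[:3,:3])[0],T[:3,3],K,np.array(f["D"]))[0][:,0]
E
python3 - <<'E'
import pickle,cv2
d=pickle.load(open("f0.pkl","rb"))
im=d["scene"]["frame"][150:300,220:420,::-1]
cv2.imwrite("pics/c1.png",cv2.resize(im,(800,600),interpolation=cv2.INTER_CUBIC))
E
```

```text
(no output)
```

View pics/c1.png

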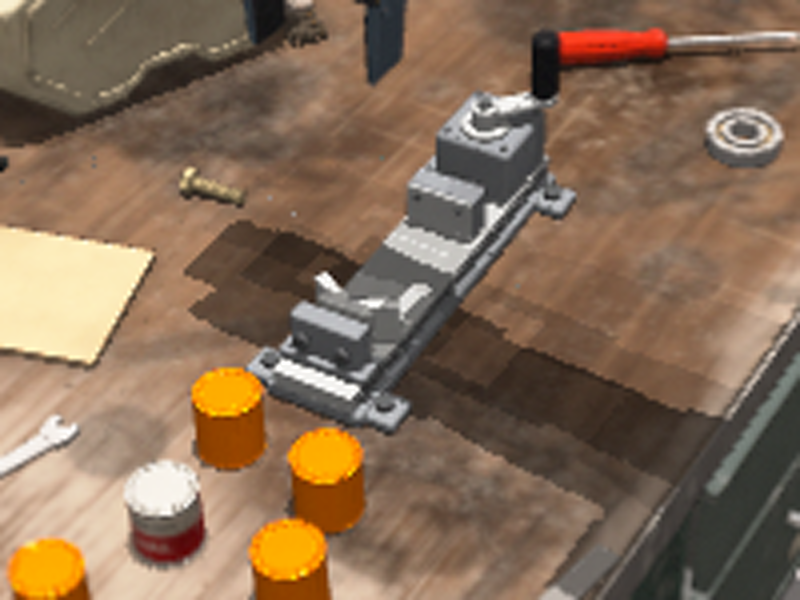

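The crop shows tin lid centre at full-image (260.5,271.8), grip top at (356.3,159), gearbox top corners about (329,184.5), (348,191), (356,179.5), (339,173). The jaw is at (331,200).

```bash
python3 - <<'E'
import pickle,cv2
from h import *
d=pickle.load(open("f0.pkl","rb"));f=d["scene"]
c=lambda *p:[(x/4+220-.4,y/4+150-.4) for x,y in p]
g=plane(f,c((437,140),(511,166),(545,118),(475,93)),78);print("gearbox",g.round(0).tolist(),g.mean(0))
print("tin",plane(f,c((162,487)),54)); print("grip",plane(f,c((545,37)),154),plane(f,c((545,96)),98))
print("jaw top",plane(f,c((407,188),(463,213),(485,178)),66).round(0))
print("others",plane(f,c((228,392),(327,455),(290,548),(48,567)),54).round(0).tolist())
E
```

```text
gearbox [[544.0, -100.0, 78.0], [479.0, -101.0, 78.0], [486.0, -167.0, 78.0], [550.0, -168.0, 78.0]] [ 514.81532609 -133.79510379   78.        ]
tin [[519.71697672 284.91299027  54.        ]]
grip [[ 488.44125879 -168.02439784  154.        ]] [[ 487.46760689 -168.71933464   98.        ]]
jaw top [[541. -50.  66.]
 [488. -46.  66.]
 [496. -91.  66.]]
others [[535.0, 190.0, 54.0], [443.0, 204.0, 54.0], [418.0, 284.0, 54.0], [540.0, 378.0, 54.0]]
```

```bash
python3 - <<'E'
from workcell import env, eyes
from h import *
import cv2,pickle
f=eyes.grab_frame("wrist");pickle.dump(f,open("w0.pkl","wb"))
cv2.imwrite("pics/w0.png",f["frame"][:,:,::-1])
print(f["fx"],f["pose"].round(2).tolist()); print(plane(f,[(0,0),(640,0),(640,400),(0,400),(320,200)],30).round(0).tolist())
E
```

```text
338.2010515705758 [[1.0, 0.0, -0.0, 574.27], [0.0, -0.96, -0.27, 75.62], [-0.0, 0.27, -0.96, 383.95], [0.0, 0.0, 0.0, 1.0]]
[[267.0, 175.0, 30.0], [885.0, 175.0, 30.0], [1014.0, -310.0, 30.0], [139.0, -312.0, 30.0], [577.0, -26.0, 30.0]]
```

View pics/w0.png

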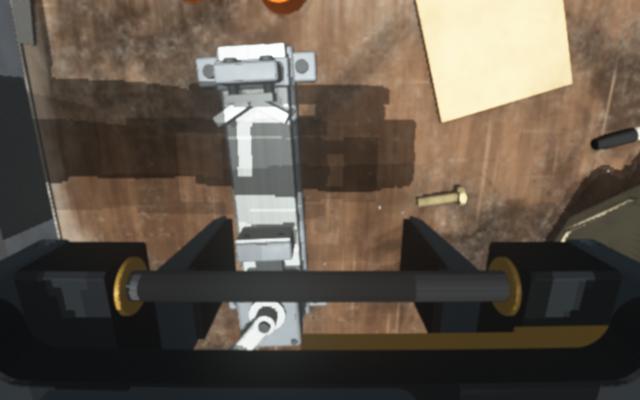

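The wrist view shows the clamp from above: bed end (219–285, 46), end bolts (209,68) and (302,66), vee block top (214–278, 62–82), jaw (236–291, 232), hub (267,318), and the bed running down between columns ~236 and ~297.

```bash
python3 - <<'E'
from h import *
import pickle
f=pickle.load(open("w0.pkl","rb"))
for n,z,p in [("bolts",10,[(209,68),(302,66)]),("hub",100,[(267,318)]),("bed end",28,[(219,50),(285,45)]),("veetop",64,[(214,62),(277,58),(278,80),(216,83)]),("bedL/R y200",28,[(236,200),(297,200)]),("jawtop",66,[(236,237),(291,227)])]:
    q=plane(f,p,z);print(n,q.round(0).tolist(),q.mean(0).round(1))
E
```

```text
bolts [[460.0, 111.0, 10.0], [558.0, 113.0, 10.0]] [509.  112.1  10. ]
hub [[525.0, -126.0, 100.0]] [ 524.8 -125.7  100. ]
bed end [[477.0, 126.0, 28.0], [542.0, 131.0, 28.0]] [509.6 128.4  28. ]
veetop [[482.0, 111.0, 64.0], [538.0, 114.0, 64.0], [538.0, 96.0, 64.0], [482.0, 93.0, 64.0]] [510.1 103.6  64. ]
bedL/R y200 [[484.0, -27.0, 28.0], [551.0, -27.0, 28.0]] [517.9 -27.   28. ]
jawtop [[491.0, -55.0, 66.0], [547.0, -44.0, 66.0]] [519.4 -49.6  66. ]
```

>>> {"method": "send_rows", "body": {
  "grip": [1, 1, 1, 1, 1, 1, 1, 1],
  "xyz": [
    [-0.01, 0.035, 0],
    [-0.02, 0.075, 0],
    [-0.03, 0.115, 0],
    [-0.04, 0.155, 0],
    [-0.05, 0.195, 0],
    [-0.055, 0.23, 0],
    [-0.055, 0.26, 0],
    [-0.055, 0.26, 0]
  ],
  "yaw": [0, 0, 0, 0, 0, 0, 0, 0]
}}

```text
time_s: 0.82
ee_pos: [519.3, 265.2, 213.5]
ee_rot: [-180.0, -0.2, 90.3]
force: [0.7, -0.7, -0.3]
gripper_width: 91.3
gripper_force: 0.0
```

```bash
python3 - <<'E'
from workcell import env, eyes
from h import *
import cv2,pickle
f=eyes.grab_frame("wrist");pickle.dump(f,open("w1.pkl","wb"))
cv2.imwrite("pics/w1.png",f["frame"][:,:,::-1])
print(env.state()["ee_pos"],proj(f,[[520,285,54],[520,285,0]]))
E
```

```text
[519.4301854  262.45594944 213.39903147] [[318.73033619 162.04726431]
 [318.54916703 154.18828627]]
```

View pics/w1.png

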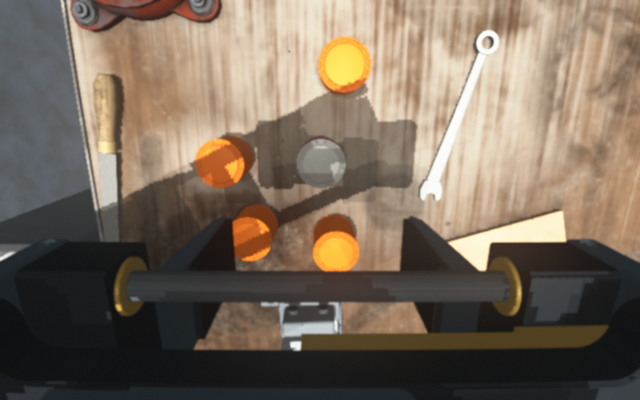

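Lid centre is at (321,162), matching a tin at about (521,285), with clear room for the fingers either side in x.

>>> {"method": "send_rows", "body": {
  "grip": [1, 1, 1, 1, 1, 1, 1, 1],
  "xyz": [
    [0.001, 0.02, -0.02],
    [0.001, 0.025, -0.055],
    [0.001, 0.025, -0.09],
    [0.001, 0.025, -0.125],
    [0.001, 0.025, -0.155],
    [0.001, 0.025, -0.178],
    [0.001, 0.025, -0.192],
    [0.001, 0.025, -0.192]
  ],
  "yaw": [0, 0, 0, 0, 0, 0, 0, 0]
}}

```text
time_s: 1.53
ee_pos: [518.8, 282.4, 18.4]
ee_rot: [-179.6, 0.2, 89.9]
force: [0.5, -0.2, -0.0]
gripper_width: 91.2
gripper_force: 0.0
```

>>> {"method": "send_rows", "body": {
  "grip": [0.4, 0.2, 0.0, -0.1, -0.3, -0.3, -0.3, -0.3],
  "xyz": [
    [0, 0, 0],
    [0, 0, 0],
    [0, 0, 0],
    [0, 0, 0],
    [0, 0, 0],
    [0, 0, 0],
    [0, 0, 0],
    [0, 0, 0]
  ],
  "yaw": [0, 0, 0, 0, 0, 0, 0, 0],
  "grip_force": 20
}}

```text
time_s: 2.2
ee_pos: [521.6, 285.2, 22.6]
ee_rot: [179.9, -0.0, 90.0]
force: [0.8, -0.5, 2.5]
gripper_width: 47.9
gripper_force: 20.0
```

>>> {"method": "send_rows", "body": {
  "grip": [-0.3, -0.3, -0.3, -0.3, -0.3, -0.3, -0.3, -0.3],
  "xyz": [
    [0, 0, 0.02],
    [0, 0, 0.055],
    [0, 0, 0.09],
    [0, -0.01, 0.125],
    [0, -0.04, 0.15],
    [0, -0.075, 0.16],
    [0, -0.115, 0.16],
    [-0.005, -0.15, 0.16]
  ],
  "yaw": [0, 0, 0, 0, 0, 0, 0, 0]
}}

```text
time_s: 2.87
ee_pos: [516.4, 133.4, 182.7]
ee_rot: [179.9, 0.0, 90.0]
force: [0.3, 0.3, -2.5]
gripper_width: 48.6
gripper_force: 20.0
```

>>> {"method": "send_rows", "body": {
  "grip": [-0.3, -0.3, -0.3, -0.3, -0.3, -0.3],
  "xyz": [
    [0, -0.035, 0],
    [0, -0.07, 0],
    [0, -0.095, 0],
    [0, -0.11, 0],
    [0, -0.11, 0],
    [0, -0.11, 0]
  ],
  "yaw": [0, 2, 4, 4, 4, 4]
}}

```text
time_s: 3.37
ee_pos: [515.5, 24.7, 181.6]
ee_rot: [-179.9, -0.0, 93.9]
force: [0.0, -0.1, -1.1]
gripper_width: 48.2
gripper_force: 20.0
```

```bash
python3 - <<'E'
from workcell import env, eyes
from h import *
import cv2,pickle
f=eyes.grab_frame("wrist");pickle.dump(f,open("w2.pkl","wb"))
cv2.imwrite("pics/w2.png",f["frame"][:,:,::-1])
s=env.state();print(s["ee_pos"],s["ee_rot"],s["force"])
E
```

```text
[515.67396255  25.37941875 181.62709513] [-1.79953339e+02 -4.50771842e-02  9.39594860e+01] [-0.01743414  0.78855777 -1.81191807]
```

View pics/w2.png

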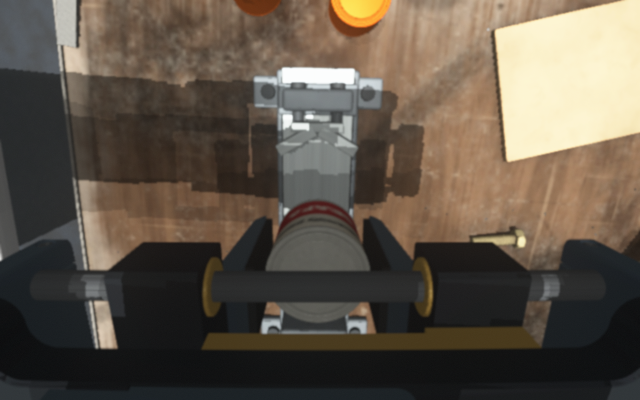

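Clamp is aligned with the image (yaw ≈4° right); bolts at (267,92)/(369,92), bed 281–355 wide, vee wing tips (277,150)/(357,150), root (318,128). The tin is level and centred.

```bash
python3 - <<'E'
from h import *
import pickle
f=pickle.load(open("w2.pkl","rb"))
for n,z,p in [("bolts",10,[(267,92),(369,92)]),("bed end",28,[(284,69),(355,69)]),("bed200",28,[(283,200),(354,200)]),("vee tips",64,[(277,150),(357,150)]),("veeroot",64,[(318,128)])]:
    q=plane(f,p,z);print(n,q.round(0).tolist(),q.mean(0).round(1))
E
```

```text
bolts [[460.0, 107.0, 10.0], [559.0, 114.0, 10.0]] [509.6 110.7  10. ]
bed end [[478.0, 128.0, 28.0], [542.0, 132.0, 28.0]] [509.6 130.1  28. ]
bed200 [[482.0, 5.0, 28.0], [552.0, 9.0, 28.0]] [517.1   7.1  28. ]
vee tips [[478.0, 59.0, 64.0], [546.0, 64.0, 64.0]] [512.   61.6  64. ]
veeroot [[512.0, 80.0, 64.0]] [511.6  80.   64. ]
```

>>> {"method": "send_rows", "body": {
  "grip": [-0.3, -0.3, -0.3, -0.3, -0.3, -0.3, -0.3, -0.3],
  "xyz": [
    [0, -0.018, -0.02],
    [0, -0.018, -0.05],
    [0, -0.018, -0.08],
    [0, -0.018, -0.105],
    [0, -0.018, -0.12],
    [0, -0.018, -0.126],
    [0, -0.018, -0.129],
    [0, -0.018, -0.129]
  ],
  "yaw": [0, 0, 0, 0, 0, 0, 0, 0]
}}

```text
time_s: 4.08
ee_pos: [516.3, 7.8, 53.0]
ee_rot: [180.0, -0.0, 94.1]
force: [0.5, -0.2, -2.4]
gripper_width: 48.2
gripper_force: 20.0
```

>>> {"method": "send_rows", "body": {
  "grip": [-0.3, -0.3, -0.3, -0.3],
  "xyz": [
    [0, 0, -0.001],
    [0, 0, -0.002],
    [0, 0, -0.003],
    [0, 0, -0.003]
  ],
  "yaw": [0, 0, 0, 0]
}}

```text
time_s: 4.42
ee_pos: [516.6, 7.0, 50.6]
ee_rot: [179.9, 0.0, 94.0]
force: [0.3, 0.1, -1.2]
gripper_width: 48.3
gripper_force: 20.0
```

>>> {"method": "send_rows", "body": {
  "grip": [-0.3, -0.3, 0.2, 0.5, 0.8, 0.8, 0.8, 0.8],
  "xyz": [
    [0, 0, -0.0005],
    [0, 0, -0.0005],
    [0, 0, -0.0005],
    [0, 0, -0.0005],
    [0, 0, -0.0005],
    [0, 0, -0.0005],
    [0, 0, -0.0005],
    [0, 0, -0.0005]
  ],
  "yaw": [0, 0, 0, 0, 0, 0, 0, 0]
}}

```text
time_s: 5.08
ee_pos: [516.0, 7.0, 49.4]
ee_rot: [-180.0, -0.0, 94.0]
force: [-0.0, -0.3, 0.9]
gripper_width: 81.6
gripper_force: 0.0
```

>>> {"method": "send_rows", "body": {
  "grip": [0.8, 0.8, 0.8, 0.8, 0.8, 0.8, 0.8, 0.8],
  "xyz": [
    [0, 0, 0.015],
    [0, 0, 0.04],
    [0, 0, 0.075],
    [0, 0, 0.11],
    [0, 0, 0.145],
    [-0.005, -0.03, 0.165],
    [-0.01, -0.06, 0.17],
    [-0.01, -0.06, 0.17]
  ],
  "yaw": [0, 0, 0, 0, 0, 0, 0, 0]
}}

```text
time_s: 5.75
ee_pos: [506.5, -56.7, 221.9]
ee_rot: [179.8, 0.2, 93.8]
force: [0.4, 0.6, -0.5]
gripper_width: 82.0
gripper_force: 0.0
```

```bash
python3 - <<'E'
from workcell import env, eyes
from h import *
import cv2,pickle
f=eyes.grab_frame("wrist");pickle.dump(f,open("w3.pkl","wb"))
g=eyes.grab_frame("side");pickle.dump(g,open("s3.pkl","wb"))
im=np.vstack([f["frame"][60:360,:],cv2.resize(g["frame"][160:300,230:450],(640,300)) ])[:,:,::-1]
cv2.imwrite("pics/w3.png",im)
s=env.state();print(s["ee_pos"],s["ee_rot"],s["force"],s["gripper_width"])
E
```

```text
[505.78504029 -53.58655514 219.60576943] [ 1.79972080e+02 -1.90829433e-02  9.38764234e+01] [0.12211207 0.35900855 0.78822356] 82.42206801521078
```

View pics/w3.png

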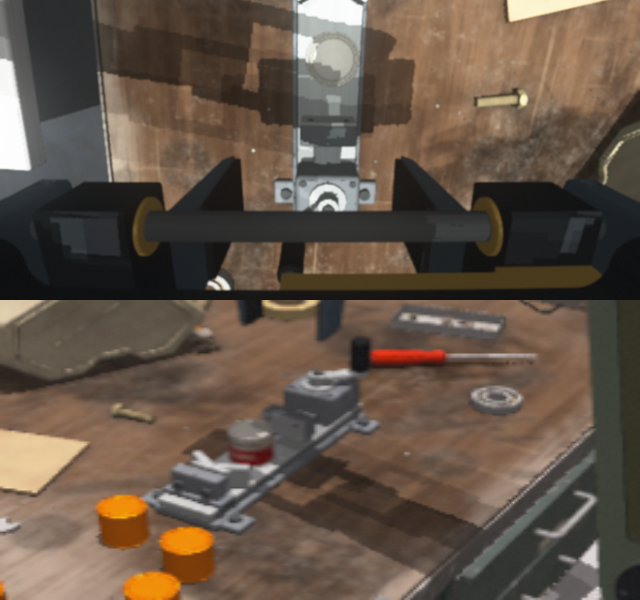

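The tin stands upright on the bed (wrist crop (330,60)), hub at crop (327,198); the grip is seen at wrist crop (292,240→275) and side crop (360,340).

```bash
python3 - <<'E'
from h import *
import pickle
f=pickle.load(open("w3.pkl","rb"));g=pickle.load(open("s3.pkl","rb"))
print("hub",plane(f,[(327,259),(311,243),(337,243)],98).round(0).tolist())
print("gearbox back corners",plane(f,[(297,239),(358,239)],78).round(0).tolist())
print("grip bottom wrist",plane(f,[(293,303)],98).round(0))
c=lambda x,y:(230+x*220/640,160+(y-300)*140/300)
print("grip side top",plane(g,[c(361,342)],154).round(0),"bot",plane(g,[c(361,371)],98).round(0))
a=np.array([488,-168.]);print(np.hypot(*(np.array([524,-126])-a)))
E
```

```text
hub [[520.0, -124.0, 98.0], [504.0, -109.0, 98.0], [528.0, -107.0, 98.0]]
gearbox back corners [[490.0, -114.0, 78.0], [551.0, -110.0, 78.0]]
grip bottom wrist [[ 490. -175.   98.]]
grip side top [[ 480. -161.  154.]] bot [[ 483. -169.   98.]]
55.31726674375732
```

>>> {"method": "send_rows", "body": {
  "grip": [0.5, 0.2, 0, 0, 0, 0, 0],
  "xyz": [
    [-0.005, -0.03, 0],
    [-0.01, -0.06, 0],
    [-0.015, -0.09, 0],
    [-0.018, -0.11, 0],
    [-0.018, -0.115, 0],
    [-0.018, -0.115, 0],
    [-0.018, -0.115, 0]
  ],
  "yaw": [0, 0, 0, 0, 0, 0, 0]
}}

```text
time_s: 6.43
ee_pos: [488.1, -166.9, 218.8]
ee_rot: [-179.9, -0.1, 94.0]
force: [0.4, 0.7, 0.3]
gripper_width: 45.7
gripper_force: 0.0
```

```bash
python3 - <<'E'
from workcell import env, eyes
from h import *
import cv2,pickle
f=eyes.grab_frame("wrist");pickle.dump(f,open("w4.pkl","wb"))
cv2.imwrite("pics/w4.png",cv2.resize(f["frame"][100:360,200:460],(600,600),interpolation=cv2.INTER_CUBIC)[:,:,::-1])
s=env.state();print(s["ee_pos"],s["ee_rot"],s["force"],s["gripper_width"])
print(proj(f,[[488,-168,154],[488,-168,98],[522,-128,98]]))
E
```

```text
[ 488.11472798 -166.60881501  218.95934433] [-1.79959184e+02 -7.44102052e-02  9.40555841e+01] [-0.91589346 -0.00787852 -0.12328778] 45.536384252082186
[[318.02381614 211.85262479]
 [317.97037903 192.4313099 ]
 [360.55191111 150.37496976]]
```

View pics/w4.png

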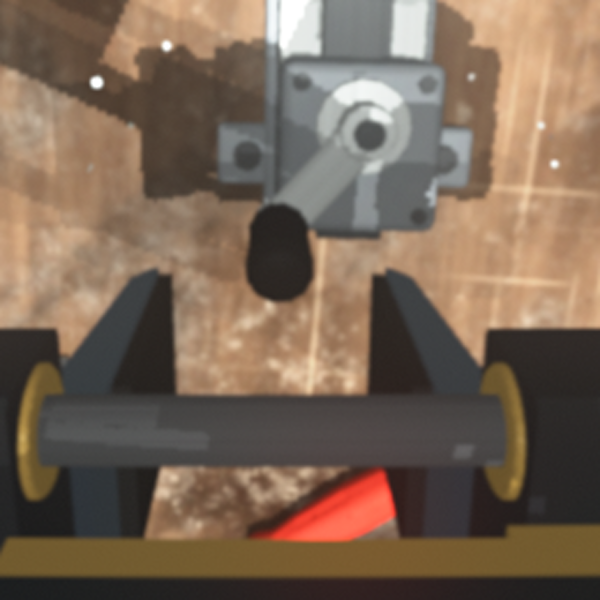

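Clear view: grip top centre at crop (280,268) → full (321.3,216), hub pin at crop (370,134) → (360.3,158); screws at gearbox corners; fingers clear either side of the grip.

```bash
python3 - <<'E'
from h import *
import pickle
f=pickle.load(open("w4.pkl","rb"))
k=260/600; c=lambda x,y:(200+x*k,100+y*k)
g=plane(f,[c(280,268)],154)[0];print("grip",g)
for z in (98,105,112):
    h=plane(f,[c(370,134)],z)[0];print(z,h,np.hypot(*(h-g)[:2]))
q=plane(f,[c(302,82),c(428,82),c(417,215)],78);print(q,(q[0]+q[2])/2)
E
```

```text
grip [ 490.65794451 -171.12385318  154.        ]
98 [ 522.49878792 -134.66006024   98.        ] 48.40916757552021
105 [ 521.53638866 -133.62837177  105.        ] 48.57354670689962
112 [ 520.5739894  -132.59668331  112.        ] 48.77819759756344
[[ 496.32827392 -118.93609953   78.        ]
 [ 546.01251227 -115.38271301   78.        ]
 [ 548.1268954  -169.74662785   78.        ]] [ 522.22758466 -144.34136369   78.        ]
```

>>> {"method": "send_rows", "body": {
  "grip": [0, 0, 0, 0, 0, 0, 0],
  "xyz": [
    [0.002, -0.003, -0.02],
    [0.002, -0.003, -0.045],
    [0.002, -0.003, -0.07],
    [0.002, -0.003, -0.09],
    [0.002, -0.003, -0.103],
    [0.002, -0.003, -0.108],
    [0.002, -0.003, -0.108]
  ],
  "yaw": [0, 0, 0, 0, 0, 0, 0]
}}

```text
time_s: 7.07
ee_pos: [489.5, -169.6, 110.3]
ee_rot: [-179.9, -0.1, 94.1]
force: [-0.3, 0.1, -0.1]
gripper_width: 45.6
gripper_force: 0.0
```

>>> {"method": "send_rows", "body": {
  "grip": [-0.2, -0.35, -0.45, -0.55, -0.6, -0.7, -0.7, -0.7],
  "xyz": [
    [0, 0, 0],
    [0, 0, 0],
    [0, 0, 0],
    [0, 0, 0],
    [0, 0, 0],
    [0, 0, 0],
    [0, 0, 0],
    [0, 0, 0]
  ],
  "yaw": [0, 0, 0, 0, 0, 0, 0, 0],
  "grip_force": 30
}}

```text
time_s: 7.73
ee_pos: [490.8, -171.2, 112.3]
ee_rot: [179.9, 0.0, 94.0]
force: [1.3, 1.0, 5.6]
gripper_width: 22.2
gripper_force: 30.0
```

```bash
cat > w.py <<'E'
import sys,numpy as np
from workcell import env
# args: cmd x,y (mm), centre x,y, first angle step deg, n
px,py,cx,cy,step,n=map(float,sys.argv[1:7]);p=np.array([px,py]);c=np.array([cx,cy])
s=env.state();F=s["force"][:2];m=s["ee_pos"][:2];r=(m-c);u=r/np.hypot(*r);t=np.array([u[1],-u[0]])
print("meas",m.round(1),"R",np.hypot(*r).round(1),"Frad",(F@u).round(1),"Ftan(cw)",(F@t).round(1))
a0=np.degrees(np.arctan2(py-cy,px-cx));print("a0",a0.round(1))
for k in range(1,int(n)+1):
    a=np.radians(a0-step*k);d=c+50*np.array([np.cos(a),np.sin(a)])-p
    print("[%.4f, %.4f, 0]"%tuple(d/1000),end=", ")
print("\nend",(p+d).round(2))
E
python3 w.py 490 -171 522.4 -132.4 6 8
```

```text
meas [ 490.8 -171.2] R 50.0 Frad -1.6 Ftan(cw) -0.4
a0 -130.0
[-0.0036, 0.0039, 0], [-0.0070, 0.0078, 0], [-0.0100, 0.0121, 0], [-0.0125, 0.0167, 0], [-0.0146, 0.0215, 0], [-0.0161, 0.0265, 0], [-0.0171, 0.0316, 0], [-0.0176, 0.0369, 0], 
end [ 472.43 -134.14]
```

>>> {"method": "send_rows", "body": {
  "grip": [-0.7, -0.7, -0.7, -0.7, -0.7, -0.7, -0.7, -0.7],
  "xyz": [
    [-0.0036, 0.0039, 0],
    [-0.007, 0.0078, 0],
    [-0.01, 0.0121, 0],
    [-0.0125, 0.0167, 0],
    [-0.0146, 0.0215, 0],
    [-0.0161, 0.0265, 0],
    [-0.0171, 0.0316, 0],
    [-0.0176, 0.0369, 0]
  ],
  "yaw": [0, 0, 0, 0, 0, 0, 0, 0]
}}

```text
time_s: 8.4
ee_pos: [472.3, -136.4, 112.3]
ee_rot: [180.0, 0.3, 94.1]
force: [-2.0, -6.6, 7.0]
gripper_width: 22.0
gripper_force: 30.0
```

```bash
python3 w.py 472.4 -134.1 522.4 -132.4 8 8
```

```text
meas [ 472.3 -136.4] R 50.3 Frad 2.5 Ftan(cw) -6.4
a0 -178.1
[0.0003, 0.0070, 0], [0.0015, 0.0138, 0], [0.0037, 0.0205, 0], [0.0067, 0.0267, 0], [0.0106, 0.0325, 0], [0.0153, 0.0377, 0], [0.0206, 0.0422, 0], [0.0266, 0.0459, 0], 
end [498.97 -88.23]
```

>>> {"method": "send_rows", "body": {
  "grip": [-0.7, -0.7, -0.7, -0.7, -0.7, -0.7, -0.7, -0.7],
  "xyz": [
    [0.0003, 0.007, 0],
    [0.0015, 0.0138, 0],
    [0.0037, 0.0205, 0],
    [0.0067, 0.0267, 0],
    [0.0106, 0.0325, 0],
    [0.0153, 0.0377, 0],
    [0.0206, 0.0422, 0],
    [0.0266, 0.0459, 0]
  ],
  "yaw": [0, 0, 0, 0, 0, 0, 0, 0]
}}

```text
time_s: 9.07
ee_pos: [496.6, -88.8, 112.3]
ee_rot: [-179.7, 0.1, 94.1]
force: [-7.1, -2.3, 11.1]
gripper_width: 21.3
gripper_force: 30.0
```

```bash
python3 w.py 499.0 -88.2 522.4 -132.4 10 8
```

```text
meas [496.6 -88.8] R 50.7 Frad 1.7 Ftan(cw) -7.3
a0 117.9
[0.0080, 0.0034, 0], [0.0165, 0.0053, 0], [0.0252, 0.0058, 0], [0.0339, 0.0047, 0], [0.0422, 0.0021, 0], [0.0500, -0.0018, 0], [0.0569, -0.0071, 0], [0.0629, -0.0135, 0], 
end [ 561.86 -101.69]
```

>>> {"method": "send_rows", "body": {
  "grip": [-0.7, -0.7, -0.7, -0.7, -0.7, -0.7, -0.7, -0.7],
  "xyz": [
    [0.008, 0.0034, 0.0002],
    [0.0165, 0.0053, 0.0004],
    [0.0252, 0.0058, 0.0006],
    [0.0339, 0.0047, 0.0008],
    [0.0422, 0.0021, 0.0008],
    [0.05, -0.0018, 0.0008],
    [0.0569, -0.0071, 0.0008],
    [0.0629, -0.0135, 0.0008]
  ],
  "yaw": [0, 0, 0, 0, 0, 0, 0, 0]
}}

```text
time_s: 9.73
ee_pos: [560.3, -99.8, 112.4]
ee_rot: [-179.8, -0.2, 94.0]
force: [-3.8, 6.2, 7.6]
gripper_width: 22.0
gripper_force: 30.0
```

```bash
python3 w.py 561.9 -101.7 522.4 -132.4 10 8
```

```text
meas [560.3 -99.8] R 50.0 Frad 1.2 Ftan(cw) -7.1
a0 37.9
[0.0047, -0.0073, 0], [0.0081, -0.0154, 0], [0.0100, -0.0239, 0], [0.0105, -0.0326, 0], [0.0094, -0.0412, 0], [0.0068, -0.0495, 0], [0.0028, -0.0573, 0], [-0.0024, -0.0643, 0], 
end [ 559.47 -165.95]
```

>>> {"method": "send_rows", "body": {
  "grip": [-0.7, -0.7, -0.7, -0.7, -0.7, -0.7, -0.7, -0.7],
  "xyz": [
    [0.0047, -0.0073, 0],
    [0.0081, -0.0154, 0],
    [0.01, -0.0239, 0],
    [0.0105, -0.0326, 0],
    [0.0094, -0.0412, 0],
    [0.0068, -0.0495, 0],
    [0.0028, -0.0573, 0],
    [-0.0024, -0.0643, 0]
  ],
  "yaw": [0, 0, 0, 0, 0, 0, 0, 0]
}}

```text
time_s: 10.4
ee_pos: [560.2, -164.4, 112.4]
ee_rot: [179.9, -0.2, 93.9]
force: [2.2, 7.4, 3.0]
gripper_width: 21.7
gripper_force: 30.0
```

```bash
python3 w.py 559.5 -166.0 522.4 -132.4 10 8
```

```text
meas [ 560.2 -164.4] R 49.5 Frad -3.1 Ftan(cw) -7.1
a0 -42.2
[-0.0064, -0.0059, 0], [-0.0138, -0.0106, 0], [-0.0218, -0.0140, 0], [-0.0303, -0.0159, 0], [-0.0390, -0.0164, 0], [-0.0476, -0.0153, 0], [-0.0560, -0.0127, 0], [-0.0637, -0.0087, 0], 
end [ 495.78 -174.73]
```

>>> {"method": "send_rows", "body": {
  "grip": [-0.7, -0.7, -0.7, -0.7, -0.7, -0.7, -0.7, -0.7],
  "xyz": [
    [-0.0064, -0.0059, 0],
    [-0.0138, -0.0106, 0],
    [-0.0218, -0.014, 0],
    [-0.0303, -0.0159, 0],
    [-0.039, -0.0164, 0],
    [-0.0476, -0.0153, 0],
    [-0.056, -0.0127, 0],
    [-0.0637, -0.0087, 0]
  ],
  "yaw": [0, 0, 0, 0, 0, 0, 0, 0]
}}

```text
time_s: 11.07
ee_pos: [498.0, -175.8, 112.5]
ee_rot: [179.7, 0.2, 94.0]
force: [7.0, -2.7, -3.0]
gripper_width: 22.0
gripper_force: 30.0
```

```bash
python3 w.py 495.8 -174.7 522.2 -132.1 10 8
```

```text
meas [ 498.  -175.8] R 50.0 Frad -1.1 Ftan(cw) -7.4
a0 -121.8
[-0.0069, 0.0053, 0], [-0.0129, 0.0117, 0], [-0.0177, 0.0190, 0], [-0.0211, 0.0270, 0], [-0.0231, 0.0355, 0], [-0.0236, 0.0442, 0], [-0.0225, 0.0528, 0], [-0.0200, 0.0612, 0], 
end [ 475.77 -113.54]
```

Just under one turn done (≈352°).

>>> {"method": "send_rows", "body": {
  "grip": [-0.7, -0.7, -0.7, -0.7, -0.7, -0.7, -0.7, -0.7],
  "xyz": [
    [-0.0069, 0.0053, 0],
    [-0.0129, 0.0117, 0],
    [-0.0177, 0.019, 0],
    [-0.0211, 0.027, 0],
    [-0.0231, 0.0355, 0],
    [-0.0236, 0.0442, 0],
    [-0.0225, 0.0528, 0],
    [-0.02, 0.0612, 0]
  ],
  "yaw": [0, 0, 0, 0, 0, 0, 0, 0]
}}

```text
time_s: 11.73
ee_pos: [474.8, -115.2, 112.4]
ee_rot: [-179.9, 0.2, 94.1]
force: [-1.6, -7.5, 2.6]
gripper_width: 22.2
gripper_force: 30.0
```

```bash
python3 w.py 475.8 -113.5 522.2 -132.1 8 8
```

```text
meas [ 474.8 -115.2] R 50.3 Frad -1.0 Ftan(cw) -7.6
a0 158.2
[0.0030, 0.0063, 0], [0.0069, 0.0121, 0], [0.0116, 0.0173, 0], [0.0169, 0.0218, 0], [0.0228, 0.0255, 0], [0.0292, 0.0283, 0], [0.0359, 0.0303, 0], [0.0428, 0.0313, 0], 
end [518.58 -82.23]
```

>>> {"method": "send_rows", "body": {
  "grip": [-0.7, -0.7, -0.7, -0.7, -0.7, -0.7, -0.7, -0.7],
  "xyz": [
    [0.003, 0.0063, 0],
    [0.0069, 0.0121, 0],
    [0.0116, 0.0173, 0],
    [0.0169, 0.0218, 0],
    [0.0228, 0.0255, 0],
    [0.0292, 0.0283, 0],
    [0.0359, 0.0303, 0],
    [0.0428, 0.0313, 0]
  ],
  "yaw": [0, 0, 0, 0, 0, 0, 0, 0]
}}

```text
time_s: 12.4
ee_pos: [515.5, -82.3, 112.3]
ee_rot: [-179.6, -0.0, 94.0]
force: [-7.6, -1.4, 8.4]
gripper_width: 21.6
gripper_force: 30.0
```

```bash
python3 - <<'E'
from workcell import env, eyes
import cv2,pickle
g=eyes.grab_frame("scene");pickle.dump(g,open("s5.pkl","wb"))
cv2.imwrite("pics/s5.png",cv2.resize(g["frame"][160:270,260:400],(700,550),interpolation=cv2.INTER_CUBIC)[:,:,::-1])
E
python3 w.py 518.6 -82.2 522.2 -132.1 6 8
```

```text
meas [517.1 -82.2] R 50.2 Frad 0.6 Ftan(cw) -5.7
a0 94.1
[0.0052, 0.0001, 0], [0.0104, -0.0004, 0], [0.0156, -0.0014, 0], [0.0206, -0.0029, 0], [0.0254, -0.0049, 0], [0.0300, -0.0074, 0], [0.0343, -0.0104, 0], [0.0383, -0.0139, 0], 
end [556.85 -96.06]
```

View pics/s5.png

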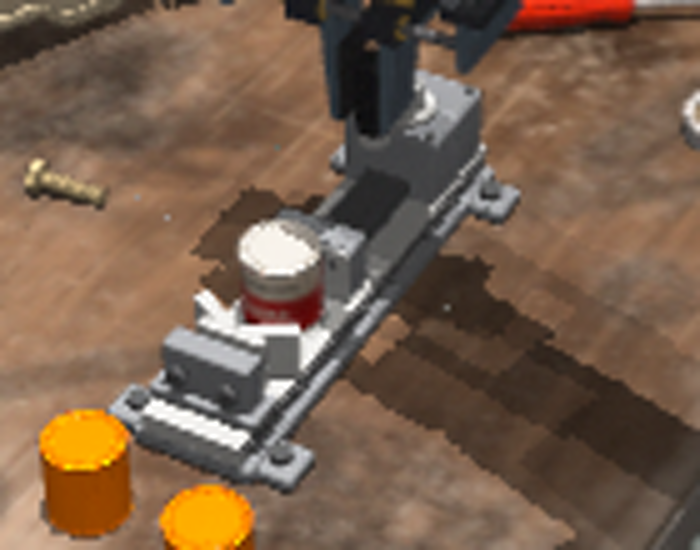

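The tin is upright with the jaw behind it and close to the vee (lid centre crop (280,250)). I'll estimate the gap left.

```bash
python3 - <<'E'
from h import *
import pickle
g=pickle.load(open("s5.pkl","rb"))
print(plane(g,[(260+280/5-.4,160+249/5-.4)],82),plane(g,[(260+x/5-.4,160+y/5-.4) for x,y in [(198,297),(300,330),(163,345),(265,372)]],64).round(0))
E
python3 w.py 518.6 -82.2 522.2 -132.1 6 8|sed -n 1p
```

```text
[[512.34943431  25.37932569  82.        ]] [[542.  69.  64.]
 [476.  62.  64.]
 [536. 113.  64.]
 [474. 102.  64.]]
meas [517.1 -82.2] R 50.2 Frad 0.6 Ftan(cw) -5.7
```

About 27 mm (≈250°) remain before contact.

```bash
python3 w.py 518.6 -82.2 522.2 -132.1 9 8
```

```text
meas [517.1 -82.2] R 50.2 Frad 0.6 Ftan(cw) -5.7
a0 94.1
[0.0078, -0.0001, 0], [0.0156, -0.0014, 0], [0.0230, -0.0038, 0], [0.0300, -0.0074, 0], [0.0363, -0.0121, 0], [0.0418, -0.0177, 0], [0.0464, -0.0241, 0], [0.0499, -0.0311, 0], 
end [ 568.52 -113.27]
```

>>> {"method": "send_rows", "body": {
  "grip": [-0.7, -0.7, -0.7, -0.7, -0.7, -0.7, -0.7, -0.7],
  "xyz": [
    [0.0078, -0.0001, 0],
    [0.0156, -0.0014, 0],
    [0.023, -0.0038, 0],
    [0.03, -0.0074, 0],
    [0.0363, -0.0121, 0],
    [0.0418, -0.0177, 0],
    [0.0464, -0.0241, 0],
    [0.0499, -0.0311, 0]
  ],
  "yaw": [0, 0, 0, 0, 0, 0, 0, 0]
}}

```text
time_s: 13.12
ee_pos: [567.5, -111.2, 112.4]
ee_rot: [-179.9, -0.3, 94.0]
force: [-2.8, 7.1, 5.2]
gripper_width: 21.9
gripper_force: 30.0
```

```bash
python3 w.py 568.5 -113.3 522.2 -132.1 7 8
```

```text
meas [ 567.5 -111.2] R 49.9 Frad 0.4 Ftan(cw) -7.6
a0 22.1
[0.0020, -0.0058, 0], [0.0032, -0.0118, 0], [0.0037, -0.0178, 0], [0.0034, -0.0239, 0], [0.0024, -0.0300, 0], [0.0007, -0.0358, 0], [-0.0017, -0.0414, 0], [-0.0048, -0.0467, 0], 
end [ 563.7  -159.99]
```

>>> {"method": "send_rows", "body": {
  "grip": [-0.7, -0.7, -0.7, -0.7, -0.7, -0.7, -0.7, -0.7],
  "xyz": [
    [0.002, -0.0058, 0],
    [0.0032, -0.0118, 0],
    [0.0037, -0.0178, 0],
    [0.0034, -0.0239, 0],
    [0.0024, -0.03, 0],
    [0.0007, -0.0358, 0],
    [-0.0017, -0.0414, 0],
    [-0.0048, -0.0467, 0]
  ],
  "yaw": [0, 0, 0, 0, 0, 0, 0, 0]
}}

```text
time_s: 13.78
ee_pos: [564.5, -158.3, 112.4]
ee_rot: [179.9, -0.2, 94.0]
force: [2.6, 7.0, 2.5]
gripper_width: 21.6
gripper_force: 30.0
```

```bash
python3 w.py 563.7 -160.0 522.2 -132.1 5 8
```

```text
meas [ 564.5 -158.3] R 49.8 Frad -1.5 Ftan(cw) -7.4
a0 -33.9
[-0.0026, -0.0035, 0], [-0.0055, -0.0068, 0], [-0.0086, -0.0098, 0], [-0.0120, -0.0125, 0], [-0.0157, -0.0149, 0], [-0.0195, -0.0170, 0], [-0.0235, -0.0188, 0], [-0.0276, -0.0201, 0], 
end [ 536.06 -180.14]
```

>>> {"method": "send_rows", "body": {
  "grip": [-0.7, -0.7, -0.7, -0.7, -0.7, -0.7, -0.7, -0.7],
  "xyz": [
    [-0.0026, -0.0035, 0],
    [-0.0055, -0.0068, 0],
    [-0.0086, -0.0098, 0],
    [-0.012, -0.0125, 0],
    [-0.0157, -0.0149, 0],
    [-0.0195, -0.017, 0],
    [-0.0235, -0.0188, 0],
    [-0.0276, -0.0201, 0]
  ],
  "yaw": [0, 0, 0, 0, 0, 0, 0, 0]
}}

```text
time_s: 14.45
ee_pos: [538.1, -179.3, 112.5]
ee_rot: [179.7, -0.1, 94.0]
force: [6.0, 4.0, -0.5]
gripper_width: 22.1
gripper_force: 30.0
```

```bash
python3 w.py 536.1 -180.1 522.2 -132.1 5 8
```

```text
meas [ 538.1 -179.3] R 49.8 Frad -1.9 Ftan(cw) -7.0
a0 -73.8
[-0.0042, -0.0011, 0], [-0.0085, -0.0017, 0], [-0.0129, -0.0020, 0], [-0.0173, -0.0019, 0], [-0.0216, -0.0014, 0], [-0.0259, -0.0005, 0], [-0.0301, 0.0007, 0], [-0.0341, 0.0023, 0], 
end [ 501.98 -177.83]
```

>>> {"method": "send_rows", "body": {
  "grip": [-0.7, -0.7, -0.7, -0.7, -0.7, -0.7, -0.7, -0.7],
  "xyz": [
    [-0.0042, -0.0011, 0],
    [-0.0085, -0.0017, 0],
    [-0.0129, -0.002, 0],
    [-0.0173, -0.0019, 0],
    [-0.0216, -0.0014, 0],
    [-0.0259, -0.0005, 0],
    [-0.0301, 0.0007, 0],
    [-0.0341, 0.0023, 0]
  ],
  "yaw": [0, 0, 0, 0, 0, 0, 0, 0]
}}

```text
time_s: 15.12
ee_pos: [504.5, -178.8, 112.5]
ee_rot: [179.7, 0.2, 94.0]
force: [6.8, -1.9, -1.5]
gripper_width: 21.9
gripper_force: 30.0
```

```bash
python3 w.py 502.0 -177.8 522.2 -132.1 4 5
```

```text
meas [ 504.5 -178.8] R 49.9 Frad -0.6 Ftan(cw) -7.1
a0 -113.8
[-0.0032, 0.0015, 0], [-0.0062, 0.0032, 0], [-0.0091, 0.0052, 0], [-0.0118, 0.0073, 0], [-0.0144, 0.0096, 0], 
end [ 487.56 -168.16]
```

>>> {"method": "send_rows", "body": {
  "grip": [-0.7, -0.7, -0.7, -0.7, -0.7],
  "xyz": [
    [-0.0032, 0.0015, 0],
    [-0.0062, 0.0032, 0],
    [-0.0091, 0.0052, 0],
    [-0.0118, 0.0073, 0],
    [-0.0144, 0.0096, 0]
  ],
  "yaw": [0, 0, 0, 0, 0]
}}

```text
time_s: 15.53
ee_pos: [489.6, -170.0, 112.5]
ee_rot: [179.7, 0.2, 94.0]
force: [4.7, -4.5, -1.4]
gripper_width: 21.6
gripper_force: 30.0
```

```bash
python3 w.py 487.6 -168.2 522.2 -132.1 4 5
```

```text
meas [ 489.6 -170. ] R 50.0 Frad 0.3 Ftan(cw) -6.5
a0 -133.8
[-0.0024, 0.0025, 0], [-0.0047, 0.0052, 0], [-0.0067, 0.0080, 0], [-0.0086, 0.0109, 0], [-0.0103, 0.0140, 0], 
end [ 477.34 -154.19]
```

>>> {"method": "send_rows", "body": {
  "grip": [-0.7, -0.7, -0.7, -0.7, -0.7],
  "xyz": [
    [-0.0024, 0.0025, 0],
    [-0.0047, 0.0052, 0],
    [-0.0067, 0.008, 0],
    [-0.0086, 0.0109, 0],
    [-0.0103, 0.014, 0]
  ],
  "yaw": [0, 0, 0, 0, 0]
}}

```text
time_s: 15.95
ee_pos: [478.8, -157.0, 112.5]
ee_rot: [179.8, 0.4, 94.1]
force: [3.7, -9.4, -2.5]
gripper_width: 22.0
gripper_force: 30.0
```

```bash
python3 w.py 477.3 -154.2 522.2 -132.1 4 5
```

```text
meas [ 478.8 -157. ] R 50.1 Frad 1.5 Ftan(cw) -10.0
a0 -153.8
[-0.0014, 0.0032, 0], [-0.0026, 0.0065, 0], [-0.0036, 0.0098, 0], [-0.0043, 0.0132, 0], [-0.0048, 0.0167, 0], 
end [ 472.49 -137.51]
```

Tangential force has risen from ~6.8 to 10.0 N: contact. A little more.

```bash
python3 w.py 477.3 -154.2 522.2 -132.1 3 2
```

```text
meas [ 478.8 -157. ] R 50.1 Frad 1.5 Ftan(cw) -10.0
a0 -153.8
[-0.0011, 0.0024, 0], [-0.0020, 0.0048, 0], 
end [ 475.28 -149.37]
```

>>> {"method": "send_rows", "body": {
  "grip": [-0.7, -0.7],
  "xyz": [
    [-0.0011, 0.0024, 0],
    [-0.002, 0.0048, 0]
  ],
  "yaw": [0, 0]
}}

```text
time_s: 16.12
ee_pos: [476.5, -152.5, 112.5]
ee_rot: [179.9, 0.4, 94.1]
force: [3.0, -9.9, -1.0]
gripper_width: 22.0
gripper_force: 30.0
```

```bash
python3 w.py 475.3 -149.4 522.2 -132.1 2 2; python3 -c "
from workcell import env
import numpy as np
m=env.state()['ee_pos'];print(np.degrees(np.arctan2(m[1]+132.1,m[0]-522.2)))"
```

```text
meas [ 476.5 -152.5] R 50.1 Frad 1.3 Ftan(cw) -10.3
a0 -159.8
[-0.0006, 0.0016, 0], [-0.0011, 0.0033, 0], 
end [ 474.2  -146.09]
-156.0088204261658
```

```bash
python3 w.py 475.3 -149.4 522.2 -132.1 2.5 2
```

```text
meas [ 476.5 -152.5] R 50.1 Frad 1.3 Ftan(cw) -10.3
a0 -159.8
[-0.0007, 0.0021, 0], [-0.0013, 0.0042, 0], 
end [ 473.96 -145.25]
```

>>> {"method": "send_rows", "body": {
  "grip": [-0.7, -0.7],
  "xyz": [
    [-0.0007, 0.0021, 0],
    [-0.0013, 0.0042, 0]
  ],
  "yaw": [0, 0]
}}

```text
time_s: 16.28
ee_pos: [474.9, -148.5, 112.5]
ee_rot: [179.9, 0.4, 94.1]
force: [1.3, -11.0, -1.0]
gripper_width: 21.9
gripper_force: 30.0
```

```bash
python3 w.py 474.0 -145.2 522.2 -132.1 2 2; python3 -c "
from workcell import env
import numpy as np
m=env.state()['ee_pos'];print(np.degrees(np.arctan2(m[1]+132.1,m[0]-522.2)))"
```

```text
meas [ 474.9 -148.5] R 50.1 Frad 2.4 Ftan(cw) -10.9
a0 -164.8
[-0.0005, 0.0017, 0], [-0.0008, 0.0034, 0], 
end [ 473.15 -141.82]
-160.9111452718071
```

Rise is ~4.1 N: firm. I'll stop here and let go.

>>> {"method": "send_rows", "body": {
  "grip": [-0.7, -0.7],
  "xyz": [
    [0, 0, 0],
    [0, 0, 0]
  ],
  "yaw": [0, 0]
}}

```text
time_s: 16.45
ee_pos: [474.7, -148.2, 112.4]
ee_rot: [179.9, 0.4, 94.1]
force: [1.0, -9.6, -0.6]
gripper_width: 21.8
gripper_force: 30.0
```

```bash
python3 w.py 474.0 -145.2 522.2 -132.1 2 2; python3 -c "
from workcell import env
import numpy as np
m=env.state()['ee_pos'];print(np.degrees(np.arctan2(m[1]+132.1,m[0]-522.2)))"
```

```text
meas [ 474.7 -148.2] R 50.1 Frad 2.2 Ftan(cw) -9.4
a0 -164.8
[-0.0005, 0.0017, 0], [-0.0008, 0.0034, 0], 
end [ 473.15 -141.82]
-161.30169600686006
```

>>> {"method": "send_rows", "body": {
  "grip": [-0.7, -0.6, -0.45, -0.3, -0.1, 0, 0, 0],
  "xyz": [
    [0.0005, -0.002, 0],
    [0.0005, -0.0025, 0],
    [0.0005, -0.0025, 0],
    [0.0005, -0.0025, 0],
    [0.0005, -0.0025, 0],
    [0.0005, -0.0025, 0],
    [0.0005, -0.0025, 0],
    [0.0005, -0.0025, 0]
  ],
  "yaw": [0, 0, 0, 0, 0, 0, 0, 0]
}}

```text
time_s: 17.12
ee_pos: [474.3, -147.5, 112.1]
ee_rot: [-180.0, -0.0, 94.0]
force: [-0.1, 0.1, 0.3]
gripper_width: 45.6
gripper_force: 0.0
```

>>> {"method": "send_rows", "body": {
  "grip": [0, 0, 0, 0, 0, 0, 0, 0],
  "xyz": [
    [0, 0, 0.01],
    [0, 0, 0.03],
    [0, 0, 0.055],
    [0, 0, 0.085],
    [0, 0, 0.115],
    [0, 0, 0.14],
    [0, 0, 0.15],
    [0, 0, 0.15]
  ],
  "yaw": [0, 0, 0, 0, 0, 0, 0, 0]
}}

```text
time_s: 17.78
ee_pos: [475.8, -148.1, 265.2]
ee_rot: [179.7, 0.1, 94.0]
force: [-0.2, -0.3, -1.2]
gripper_width: 45.6
gripper_force: 0.0
```

```bash
python3 - <<'E'
from workcell import env, eyes
import cv2,numpy as np
g=eyes.grab_frame("scene")["frame"]
cv2.imwrite("pics/s6.png",cv2.resize(g[140:290,220:420],(800,600),interpolation=cv2.INTER_CUBIC)[:,:,::-1])
s=env.state();print(s["ee_pos"],s["force"],s["gripper_width"])
E
```

```text
[ 474.67351297 -147.74025024  262.93392224] [ 0.055243   -0.49487793 -0.56024858] 45.685381075674755
```

View pics/s6.png

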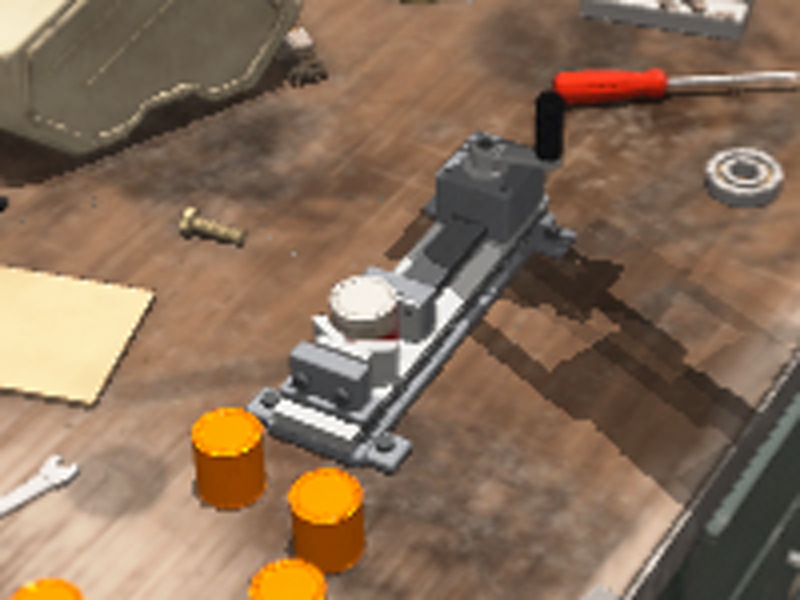

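The tin (crop (363,310)) is upright and seated between jaw and vee. The grip at (549,125) is free, and the screwdriver, bearing and spanner look undisturbed.

```bash
python3 -c "
from workcell import env
print(env.job_done())"
```

```text
the job is handed in; nothing more can be done
None
```

The tin stands upright, clamped against the vee stop by one unbroken wind of about two turns, stopped at a rise of roughly 4 N at the grip; I let go, moved the arm clear and handed the job in at about 18 s, with the screwdriver, bearing and spanner untouched.

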